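# Load camera modules on the bonding station's drawer and shut it

## Robot

A 6-joint arm with a two-finger parallel gripper is mounted at the origin on the work surface. World frame = base frame: x ahead of the robot, y to its left, z up, the work surface at z = 0. Lengths are in m, angles in rad, forces in N, time in s.
With the tool pointing down it reaches from about 0.35 to 0.975 m from the base axis. Payload 4.9 kg.
Tool frame: the origin (TCP) lies at the very end of the fingers, on their centre line; the grasp point (between the pads) lies 19 mm behind it (ctrl.tcp_to_grasp is the z of the grasp point in the tool frame, in m); z points along the fingers, y is the line along which they close (so a half turn about z gives the same grasp; the last joint's range is limited). The gripper opens to 85 mm and grips with 20 to 120 N. Pads are 22 mm wide; open, the fingers measure 114 mm over their backs; the gripper's body (76 mm by 85 mm) begins 54 mm behind the grasp point. The pads swing forward as they close: fully open they stand 13 mm farther back than shut.
Start: joints at [-1.407, 0.053, 1.613, -0, 1.476, -0.119], TCP at [0.174, -0.6, 0.208] pointing down, gripper open.
Joint ranges: [-3.01, 3.01], [-1.01, 2.22], [0.06, 2.58], [-1.02, 4.17], [0.09, 2.62], [-3.14, 3.14]. Speed limits (rad/s): [2.57, 2.57, 3.14, 3.14, 3.14, 3.14].

## Interface

Orientations are given as a rotation vector (axis times angle).
In Python, from station import ctrl, eyes, job, nets gives the robot as it stands. The module is installed in compiled form; this text tells all that it offers.
- The arm moves only by the tool jog_arm, never from a script. Its argument "commands" is one flat list of numbers, 7 for each row, row after row: the shift along the tool's x, y, z each as a share of 0.06 m, from -1 to 1, then the turn, a rotation vector about the tool's x, y, z each as a share of 0.1 rad, from -1 to 1, then the finger opening in mm, from 0 to 85.4. In form: [x, y, z, ax, ay, az, grip, x, y, z, ax, ay, az, grip, ...]. A call has 1 to 20 rows; each row shifts and turns the commanded pose from where the row before left it, along the tool's axes as they then stand; what a row does not reach is not made up. A row lasts 1/8 s, in which the tool goes at most 62.5 mm and 10.7 degrees, less where a joint would pass 70% of its speed; a pose out of reach is approached as far as the arm can. A call with a number of a shift or a turn outside -1 to 1 is refused whole. A call with a gripper value outside its range is refused whole. The fingers move at their own pace and stop on an object; "newtons" is the grip in N (left out, the last holds). Time passes only in rows, so rows that do not move let the fingers close. It gives the time, the measured TCP pose, the force, the opening and the grip force at its end, in the units of the state.
- ctrl.get_obs(): the state, without advancing time (a new reading comes with each control period).
- eyes.get_image(name): name is "scene" or "top"; returns a dict with "image" (400x640x3 uint8, red, green, blue), "z_map" (400x640 float32, m along the optical axis (not along the pixel's ray), 0 where there is no reading), "K" (3x3 intrinsics, pixels), "dist_coeffs" ([k1, k2, p1, p2, k3] as OpenCV has them; the pictures are not rectified), "cam_to_world" (4x4, takes a point from camera to world coordinates). Camera axes: x right, y up, looking along -z (the intrinsics and any distortion apply to the point x, -y, -z); pixel columns grow to the right and rows downward; lengths in m; the calibration is good to about 2 mm. A picture is of the moment at which its call begins.
- job.finish_job(): hands the job in; it is judged then, once.
Trained networks look in the newest picture that a camera, given by its name, has taken for a name from the list of things; names that differ only in an ending like _2 or _b are one class to them, and where a whole thing is asked for, a point or a joint stands for the part that bears it (a point fixed in the world has none). Each returns a list of dicts, best first, with "p" (0 to 1); they miss things now and then, are a little off and sometimes report something else, mostly with a low value. They report only what shows in the picture. A call takes as long as a camera call. They do not tell look-alikes from the thing itself.
- nets.silhouettes(camera, name): "mask" (400x640 bool, what is visible of it) and "bbox" ([left, top, right, bottom] in pixels, round what is visible of it).
The state is a dict: "t": time; "q": joint angles; "dq": joint speeds; "effort": joint torques, N m; "tool_pos": TCP position; "tool_rot": TCP orientation; "contact_force": force on the tool from outside, world axes, zero at the start; "wrist_torque": the same for the moment, N m; "opening": finger opening in m; "grip_force": force on a finger pad.
Only numpy, scipy, OpenCV 4.12 (cv2) and the standard library are available. Lean on these libraries where they do the work, as an engineer would, in place of code of your own. Each camera call takes 0.05 s, during which the arm holds its last target. There are 200 camera calls.

## Task

Draw the bonding station's loading drawer fully out and set every camera module on the table upright in the painted lane of its own colour, in a neat row: centred in the lane, its long side along the lane (either way round). The modules are delicate, so grip them by the housing with no more than 40 N and set them down gently, never dropping them; leave the other things on the table where they are and do not touch the red emergency stop. When the row is complete push the drawer fully home, press the green start button once it is home, and let go of everything, with the row still neat.

Things in the scene. Friction and masses are not known exactly. Their poses are not given: they have to be found in the camera images.
- station: the white bonding station, fixed; origin on the work surface, x away from the robot, y left. Its drawer slides level along this x axis.
- shuttle: the loading drawer. Top: flat aluminium plate 130 (x) x 400 (y) mm, no rims, 54 mm above the work surface; origin 12 mm under its centre. Lanes 118 x 54 mm, 62 mm apart, left (+y) to right: red, yellow, blue, green, purple. In the station's frame its origin is at x = +90 mm fully home, -60 mm fully out towards the robot (hard stops); 3 N friction, stays where left.
- handle (a point): top middle of the drawer's black grip bar: an upright slab 14 mm thick (x), 70 mm wide (y), rising 52 mm from the drawer's front tongue to 104 mm above the work surface. Pinch it from above across its thickness; 42 mm is free between it and the drawer's plate. x points home (into the station), y left, z up.
- start (a joint): the green round start button on the grey console at the station's right: 0 = up, 6 mm = fully pressed; spring return, fully down takes 5 N. Pressing it to 4 mm or more counts.
- start_top (a point): centre of the top of the green start button (radius 16 mm); press straight down with the shut fingers.
- estop: the red emergency-stop mushroom (radius 20 mm, 26 mm tall) on the console's yellow disc, 85 mm behind the start button: do not touch. Origin at its foot.
- lane_red (a point): centre of the painted red lane, on the plate's top face; x along the lane (towards the station), y to the left, z up; moves with the drawer.
- lane_yellow (a point): centre of the painted yellow lane, on the plate's top face; x along the lane (towards the station), y to the left, z up; moves with the drawer.
- lane_blue (a point): centre of the painted blue lane, on the plate's top face; x along the lane (towards the station), y to the left, z up; moves with the drawer.
- lane_green (a point): centre of the painted green lane, on the plate's top face; x along the lane (towards the station), y to the left, z up; moves with the drawer.
- lane_purple (a point): centre of the painted purple lane, on the plate's top face; x along the lane (towards the station), y to the left, z up; moves with the drawer.
- mod_red: camera module (may be absent): dark base 90 (x) x 46 (y) x 14 mm, in its middle a square red housing 36 x 36 mm from 14 to 48 mm above the underside, black lens on top; 0.13 to 0.25 kg. Origin: centre of the underside, x along the long side, z up. Grip the housing with 40 N or less: it breaks at 120 N (both fingers added), or at 90 N pressed on the plate, or if dropped.
- mod_yellow: camera module (may be absent): dark base 90 (x) x 46 (y) x 14 mm, in its middle a square yellow housing 36 x 36 mm from 14 to 48 mm above the underside, black lens on top; 0.13 to 0.25 kg. Origin: centre of the underside, x along the long side, z up. Grip the housing with 40 N or less: it breaks at 120 N (both fingers added), or at 90 N pressed on the plate, or if dropped.
- mod_blue: camera module (may be absent): dark base 90 (x) x 46 (y) x 14 mm, in its middle a square blue housing 36 x 36 mm from 14 to 48 mm above the underside, black lens on top; 0.13 to 0.25 kg. Origin: centre of the underside, x along the long side, z up. Grip the housing with 40 N or less: it breaks at 120 N (both fingers added), or at 90 N pressed on the plate, or if dropped.
- mod_green: camera module (may be absent): dark base 90 (x) x 46 (y) x 14 mm, in its middle a square green housing 36 x 36 mm from 14 to 48 mm above the underside, black lens on top; 0.13 to 0.25 kg. Origin: centre of the underside, x along the long side, z up. Grip the housing with 40 N or less: it breaks at 120 N (both fingers added), or at 90 N pressed on the plate, or if dropped.
- mod_purple: camera module (may be absent): dark base 90 (x) x 46 (y) x 14 mm, in its middle a square purple housing 36 x 36 mm from 14 to 48 mm above the underside, black lens on top; 0.13 to 0.25 kg. Origin: centre of the underside, x along the long side, z up. Grip the housing with 40 N or less: it breaks at 120 N (both fingers added), or at 90 N pressed on the plate, or if dropped.
- jar: bystander: amber jar, 56 mm wide, 70 mm tall, origin at its foot
- bottle: bystander: white bottle, 64 mm wide, 160 mm tall, origin at its foot
- swabs: bystander: cardboard box 80 x 60 x 50 mm, origin at its foot
- tape: bystander: orange roll of tape lying flat, 96 mm across, 25 mm high
- driver: bystander: screwdriver lying down, 180 mm long
- brush: bystander: brush lying down, 180 mm long
There are look-alikes about, which are no part of the job. Leave any pink or turquoise look-alike of the mod_red alone.

How it is judged:
On the way, in this order (a step that is already met when the one before it is completed fails the run):
1. the drawer is drawn fully out (x of shuttle in the frame of station below -0.048 m), for 0.2 s.
2. with the drawer out, every module stands in its own lane, let go (x of shuttle in the frame of station below -0.03 m and x of mod_red in the frame of lane_red between -0.014 and 0.014 m and y of mod_red in the frame of lane_red between -0.009 and 0.009 m and z of mod_red in the frame of lane_red between -0.004 and 0.004 m and angle between the x axis of mod_red and the x axis of lane_red, either way round below 0.15 rad and angle between each of mod_red, mod_yellow, mod_blue, mod_green, mod_purple's own z axis and vertical below 0.1 rad and linear speed of each of mod_red, mod_yellow, mod_blue, mod_green, mod_purple below 0.03 m/s and x of mod_yellow in the frame of lane_yellow between -0.014 and 0.014 m and y of mod_yellow in the frame of lane_yellow between -0.009 and 0.009 m and z of mod_yellow in the frame of lane_yellow between -0.004 and 0.004 m and angle between the x axis of mod_yellow and the x axis of lane_yellow, either way round below 0.15 rad and x of mod_blue in the frame of lane_blue between -0.014 and 0.014 m and y of mod_blue in the frame of lane_blue between -0.009 and 0.009 m and z of mod_blue in the frame of lane_blue between -0.004 and 0.004 m and angle between the x axis of mod_blue and the x axis of lane_blue, either way round below 0.15 rad and x of mod_green in the frame of lane_green between -0.014 and 0.014 m and y of mod_green in the frame of lane_green between -0.009 and 0.009 m and z of mod_green in the frame of lane_green between -0.004 and 0.004 m and angle between the x axis of mod_green and the x axis of lane_green, either way round below 0.15 rad and x of mod_purple in the frame of lane_purple between -0.014 and 0.014 m and y of mod_purple in the frame of lane_purple between -0.009 and 0.009 m and z of mod_purple in the frame of lane_purple between -0.004 and 0.004 m and angle between the x axis of mod_purple and the x axis of lane_purple, either way round below 0.15 rad and contact force between the fingers and mod_red below 0.1 N and contact force between the fingers and mod_yellow below 0.1 N and contact force between the fingers and mod_blue below 0.1 N and contact force between the fingers and mod_green below 0.1 N and contact force between the fingers and mod_purple below 0.1 N), for 0.2 s.
3. the drawer is pushed fully home with the modules in their lanes (x of shuttle in the frame of station above 0.084 m and x of mod_red in the frame of lane_red between -0.014 and 0.014 m and y of mod_red in the frame of lane_red between -0.009 and 0.009 m and z of mod_red in the frame of lane_red between -0.004 and 0.004 m and angle between the x axis of mod_red and the x axis of lane_red, either way round below 0.15 rad and angle between each of mod_red, mod_yellow, mod_blue, mod_green, mod_purple's own z axis and vertical below 0.1 rad and linear speed of each of mod_red, mod_yellow, mod_blue, mod_green, mod_purple below 0.03 m/s and x of mod_yellow in the frame of lane_yellow between -0.014 and 0.014 m and y of mod_yellow in the frame of lane_yellow between -0.009 and 0.009 m and z of mod_yellow in the frame of lane_yellow between -0.004 and 0.004 m and angle between the x axis of mod_yellow and the x axis of lane_yellow, either way round below 0.15 rad and x of mod_blue in the frame of lane_blue between -0.014 and 0.014 m and y of mod_blue in the frame of lane_blue between -0.009 and 0.009 m and z of mod_blue in the frame of lane_blue between -0.004 and 0.004 m and angle between the x axis of mod_blue and the x axis of lane_blue, either way round below 0.15 rad and x of mod_green in the frame of lane_green between -0.014 and 0.014 m and y of mod_green in the frame of lane_green between -0.009 and 0.009 m and z of mod_green in the frame of lane_green between -0.004 and 0.004 m and angle between the x axis of mod_green and the x axis of lane_green, either way round below 0.15 rad and x of mod_purple in the frame of lane_purple between -0.014 and 0.014 m and y of mod_purple in the frame of lane_purple between -0.009 and 0.009 m and z of mod_purple in the frame of lane_purple between -0.004 and 0.004 m and angle between the x axis of mod_purple and the x axis of lane_purple, either way round below 0.15 rad), for 0.2 s.
4. the start button is pressed with the drawer home (value of joint start above 0.004 m and x of shuttle in the frame of station above 0.082 m), for 0.05 s.
At the end, for the whole second after the job is handed in: The drawer is home (within 8 mm), the start button is up again, and every module present rests upright on the plate in the lane of its colour: within 14 mm of the lane's centre along it and 9 mm across it, long side within 0.15 rad of the lane, at rest and let go (x of shuttle in the frame of station above 0.082 m and value of joint start below 0.002 m and x of mod_red in the frame of lane_red between -0.014 and 0.014 m and y of mod_red in the frame of lane_red between -0.009 and 0.009 m and z of mod_red in the frame of lane_red between -0.004 and 0.004 m and angle between the x axis of mod_red and the x axis of lane_red, either way round below 0.15 rad and angle between each of mod_red, mod_yellow, mod_blue, mod_green, mod_purple's own z axis and vertical below 0.1 rad and linear speed of each of mod_red, mod_yellow, mod_blue, mod_green, mod_purple below 0.03 m/s and x of mod_yellow in the frame of lane_yellow between -0.014 and 0.014 m and y of mod_yellow in the frame of lane_yellow between -0.009 and 0.009 m and z of mod_yellow in the frame of lane_yellow between -0.004 and 0.004 m and angle between the x axis of mod_yellow and the x axis of lane_yellow, either way round below 0.15 rad and x of mod_blue in the frame of lane_blue between -0.014 and 0.014 m and y of mod_blue in the frame of lane_blue between -0.009 and 0.009 m and z of mod_blue in the frame of lane_blue between -0.004 and 0.004 m and angle between the x axis of mod_blue and the x axis of lane_blue, either way round below 0.15 rad and x of mod_green in the frame of lane_green between -0.014 and 0.014 m and y of mod_green in the frame of lane_green between -0.009 and 0.009 m and z of mod_green in the frame of lane_green between -0.004 and 0.004 m and angle between the x axis of mod_green and the x axis of lane_green, either way round below 0.15 rad and x of mod_purple in the frame of lane_purple between -0.014 and 0.014 m and y of mod_purple in the frame of lane_purple between -0.009 and 0.009 m and z of mod_purple in the frame of lane_purple between -0.004 and 0.004 m and angle between the x axis of mod_purple and the x axis of lane_purple, either way round below 0.15 rad); the robot touches nothing.
It fails at once if a module is squeezed with more than 120 N in all (both fingers added) (contact force between the fingers and mod_red above 120 N or contact force between the fingers and mod_yellow above 120 N or contact force between the fingers and mod_blue above 120 N or contact force between the fingers and mod_green above 120 N or contact force between the fingers and mod_purple above 120 N).
It fails at once if a module is pressed or dropped on the drawer's plate with more than 90 N (contact force between any of mod_red, mod_yellow, mod_blue, mod_green, mod_purple and shuttle above 90 N).
It fails at once if a module is let go in the air, its underside more than 12 mm higher than the plate's top ((height (world z) of mod_red above 0.066 m and contact force between the fingers and mod_red below 0.3 N) or (height (world z) of mod_yellow above 0.066 m and contact force between the fingers and mod_yellow below 0.3 N) or (height (world z) of mod_blue above 0.066 m and contact force between the fingers and mod_blue below 0.3 N) or (height (world z) of mod_green above 0.066 m and contact force between the fingers and mod_green below 0.3 N) or (height (world z) of mod_purple above 0.066 m and contact force between the fingers and mod_purple below 0.3 N)).
It fails at once if a bystander is moved by more than 40 mm (distance of any of jar, bottle, swabs, tape, driver, brush from where it was at the start of the episode above 0.04 m).
It fails at once if the emergency stop is touched (contact force between any of the fingers, the arm and estop above 1 N).
Of mod_red, mod_yellow, mod_blue, mod_green, mod_purple only 3 to 5 are there at a start; the rules pass over those that are not, and their reading is None.
At some moment in a run one of mod_red, mod_yellow, mod_blue, mod_green, mod_purple may be knocked a few centimetres aside while the robot is not near it.
It also fails if it takes over 210 s, if anything falls off the work surface, if the arm or the gripper's body presses on something with over 40 N, if the wrist force passes 120 N, or if a joint passes its speed limit or range.

## Working session

There is one attempt and no reset: what is moved stays moved. The work goes in short steps, Python scripts to look and compute and a tool call to move; the robot and the scene stay as the last step left them, time stands still between calls to the robot, and variables do not carry over. Pictures are saved under pics/ and viewed, at most 14 in all, crops included, and the job is handed in when it is done.

Besides the shell and the picture viewer there is one more tool, called after "Emit:" by a JSON object that holds its "method" and its "body", one argument or row to a line. jog_arm: Moves the arm, as the interface text tells. Shift numbers are shares of 0.06 m and turn numbers shares of 0.1 rad, none past 1 either way. Its arguments: {"type":"object","properties":{"commands":{"type":"array","items":{"type":"number"}},"newtons":{"type":"number"}},"required":["commands"]}

```bash
mkdir -p pics; cat > h.py <<'E'
import numpy as np, cv2
from station import ctrl, eyes, job, nets
def shot(cam,fn=None):
    d=eyes.get_image(cam)
    if fn: cv2.imwrite('pics/'+fn,cv2.cvtColor(d['image'],cv2.COLOR_RGB2BGR))
    return d
def pts(d,uv,z=None):
    """world points of pixels; depth from map, or z = world height plane"""
    uv=np.asarray(uv,float).reshape(-1,2)
    n=cv2.undistortPoints(uv.reshape(-1,1,2),d['K'],np.asarray(d['dist_coeffs'],float)).reshape(-1,2)
    r=np.c_[n[:,0],-n[:,1],-np.ones(len(n))]
    T=d['cam_to_world']; w=r@T[:3,:3].T; o=T[:3,3]
    if z is None:
        s=d['z_map'][uv[:,1].astype(int),uv[:,0].astype(int)]
    else: s=(z-o[2])/w[:,2]
    return o+w*s[:,None]
def cloud(d):
    v,u=np.mgrid[0:400,0:640]
    return pts(d,np.c_[u.ravel(),v.ravel()]).reshape(400,640,3)
E
python3 - <<'E'
from h import *
for c in('scene','top'):
    d=shot(c,c+'0.png'); print(c,d['K'].tolist(),d['dist_coeffs'],d['cam_to_world'].round(3).tolist())
o=ctrl.get_obs();print(o['t'],o['tool_pos'],o['tool_rot'],o['contact_force'],ctrl.tcp_to_grasp)
E
```

```text
scene [[385.8499402364998, 0.0, 314.9539832466396], [0.0, 385.8499402364998, 200.56978625523251], [0.0, 0.0, 1.0]] [-0.08872725  0.          0.          0.          0.        ] [[0.72, -0.431, 0.544, 1.159], [0.694, 0.433, -0.575, -0.712], [0.012, 0.792, 0.611, 0.805], [0.0, 0.0, 0.0, 1.0]]
top [[458.38906867472804, 0.0, 323.4906368651818], [0.0, 458.38906867472804, 207.40226275209358], [0.0, 0.0, 1.0]] [0.00166151 0.         0.         0.         0.        ] [[0.006, 0.998, -0.067, 0.423], [-1.0, 0.006, -0.008, -0.034], [-0.007, 0.067, 0.998, 1.557], [0.0, 0.0, 0.0, 1.0]]
0.1 [ 0.1743394  -0.59955418  0.20638799] [-3.10836577e+00 -4.42558999e-01  4.27974506e-05] [-0.59006187  0.0917982   0.33920362] -0.0187
```

View pics/top0.png

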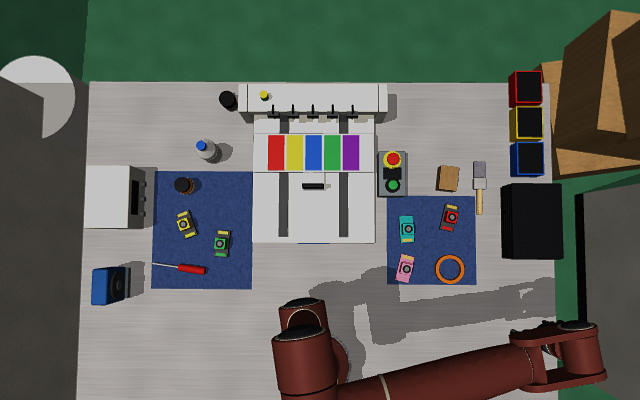

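View pics/scene0.png

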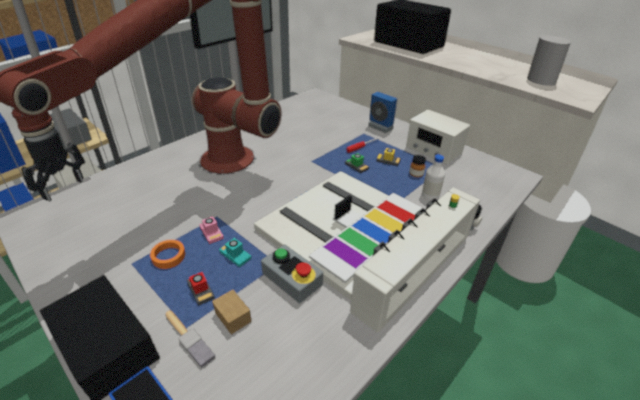

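```bash
cat >> h.py <<'E'
def modpose(d,cam,name,near=None):
    C=cloud(d); out=[]
    for r in nets.silhouettes(cam,name):
        m=r['mask']; 
        if m.sum()<20: continue
        P=C[m]; P=P[np.isfinite(P).all(1)]
        z=np.percentile(P[:,2],90); T=P[P[:,2]>z-.008]
        v,u=np.nonzero(m); c=d['image'][m].astype(float)
        hs=c[np.argsort(c.max(1)-c.min(1))[-len(c)//3:]].mean(0).round()
        rect=cv2.minAreaRect(np.c_[u,v].astype(np.float32))
        Q=P[:,:2].astype(np.float32); (cx,cy),(w,h),a=cv2.minAreaRect(Q); a=a if w>h else a+90
        out.append((round(r['p'],2),[round(u.mean()),round(v.mean())],'top',T.mean(0).round(4).tolist(),'rect',[round(cx,4),round(cy,4)],[round(w,3),round(h,3)],round((a+90)%180-90,1),'z90',round(z,4),hs.tolist()))
    return out
E
python3 - <<'E'
from h import *
for cam in('top','scene'):
    d=shot(cam)
    for n in ['mod_red']: 
        for r in modpose(d,cam,n): print(cam,n,r)
    for n in ['shuttle','handle','start_top','estop']:
        for r in nets.silhouettes(cam,n):
            C=cloud(d)[r['mask']]; print(cam,n,round(r['p'],2),r['bbox'],C.mean(0).round(3),np.percentile(C,[2,98],axis=0).round(3).tolist())
d=eyes.get_image('top')
im=cv2.cvtColor(d['image'],cv2.COLOR_RGB2BGR)
a=cv2.resize(im[200:290,150:255],None,fx=4,fy=4,interpolation=cv2.INTER_CUBIC);b=cv2.resize(im[200:290,385:485],None,fx=3.9,fy=4,interpolation=cv2.INTER_CUBIC)
cv2.imwrite('pics/c1.png',np.hstack([a,b[:,:380]]))
E
```

```text
top mod_red (0.71, [406, 229], 'top', [0.4558, -0.2954, 0.0752], 'rect', [0.4553, -0.1805], [0.088, 0.293], -89.8, 'z90', np.float64(0.0506), [54.0, 169.0, 152.0])
top mod_red (0.68, [405, 268], 'top', [0.3268, -0.2895, 0.0738], 'rect', [0.3497, -0.1726], [0.3, 0.088], 78.6, 'z90', np.float64(0.0506), [191.0, 128.0, 125.0])
top mod_red (0.59, [449, 217], 'top', [0.4951, -0.4396, 0.0616], 'rect', [0.4831, -0.256], [0.092, 0.451], -86.3, 'z90', np.float64(0.0501), [178.0, 58.0, 34.0])
top shuttle 0.95 [254.5, 133.1, 372.3, 192.8] [0.696 0.013 0.063] [[0.586, -0.179, 0.046], [0.767, 0.205, 0.101]]
top handle 0.98 [254.7, 134.6, 374.2, 190.7] [0.696 0.012 0.063] [[0.588, -0.179, 0.046], [0.767, 0.203, 0.1]]
top start_top 0.59 [436.4, 252.7, 467.1, 281.8] [ 0.325 -0.438  0.031] [[0.279, -0.485, 0.003], [0.37, -0.394, 0.032]]
top start_top 0.49 [385.4, 178.6, 395.6, 187.5] [ 0.598 -0.246  0.076] [[0.584, -0.261, 0.067], [0.614, -0.232, 0.083]]
top estop 0.64 [214.1, 231.2, 228.0, 259.8] [0.402 0.315 0.032] [[0.361, 0.296, -0.001], [0.445, 0.343, 0.054]]
top estop 0.47 [386.4, 154.7, 396.5,
[... 527 characters left out ...]
huttle 0.84 [310.6, 189.7, 421.9, 280.5] [ 0.693 -0.019  0.058] [[0.592, -0.188, 0.044], [0.767, 0.199, 0.101]]
scene handle 0.6 [306.5, 193.1, 421.3, 282.0] [ 0.692 -0.021  0.057] [[0.592, -0.188, 0.035], [0.767, 0.197, 0.101]]
scene start_top 0.68 [276.5, 250.2, 290.4, 261.8] [ 0.602 -0.25   0.074] [[0.585, -0.263, 0.065], [0.614, -0.235, 0.078]]
scene estop 0.71 [295.3, 262.2, 312.1, 277.3] [ 0.685 -0.25   0.076] [[0.665, -0.266, 0.054], [0.701, -0.23, 0.081]]
scene estop 0.52 [216.2, 294.2, 254.8, 334.1] [ 0.638 -0.442  0.044] [[0.589, -0.468, 0.005], [0.667, -0.409, 0.051]]
scene estop 0.25 [310.7, 191.7, 423.0, 282.1] [ 0.693 -0.022  0.058] [[0.593, -0.188, 0.047], [0.767, 0.195, 0.1]]
```

View pics/c1.png

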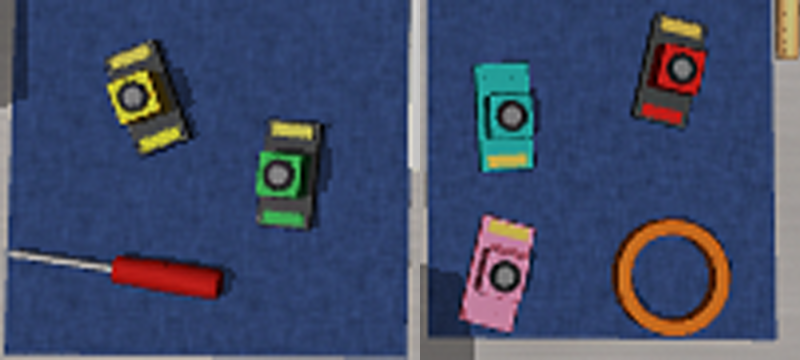

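```bash
cat >> h.py <<'E'
HS={'red':(0,8),'yellow':(24,33),'blue':(100,118),'green':(50,75),'purple':(130,155)}
def colmask(d,name,smin=110,vmin=60):
    H=cv2.cvtColor(d['image'],cv2.COLOR_RGB2HSV); lo,hi=HS[name]
    m=(H[...,0]>=lo)&(H[...,0]<=hi)
    if name=='red': m|=H[...,0]>=174
    return m&(H[...,1]>smin)&(H[...,2]>vmin)
def rect(P):
    (cx,cy),(w,h),a=cv2.minAreaRect(P[:,:2].astype(np.float32)); a=a if w>h else a+90
    return [round(cx,4),round(cy,4)],[round(max(w,h),3),round(min(w,h),3)],round((a+90)%180-90,1)
def lanes(d,box):
    C=cloud(d); out={}
    for n in HS:
        m=colmask(d,n)&(abs(C[...,2]-.054)<.008)&(C[...,0]>box[0])&(C[...,0]<box[1])&(abs(C[...,1])<.25)
        v,u=np.nonzero(m); 
        if len(u)<50: continue
        P=pts(d,np.c_[u,v],.054); out[n]=(rect(P),np.median(C[m][:,2]).round(4),len(u))
    return out
def mod(d,xy,r=.06):
    C=cloud(d); m=(np.hypot(C[...,0]-xy[0],C[...,1]-xy[1])<r)&(C[...,2]>.007)&(C[...,2]<.07)
    n,l=cv2.connectedComponents(m.astype(np.uint8)); k=np.bincount(l[m]).argmax(); m=l==k
    P=C[m]; T=P[P[:,2]>.040]
    return 'base',rect(P),'top',T.mean(0).round(4).tolist(),rect(T)
E
python3 - <<'E'
from h import *
P={'red':(.487,-.434),'yellow':(.47,.43),'green':(.40,.315)}
for cam in('top','scene'):
    d=shot(cam)
    for k,v in lanes(d,(.6,.85)).items(): print(cam,k,v)
    C=cloud(d)
    for k,p in P.items():
        print(cam,k,mod(d,p))
    # handle: points above .09 near drawer
    m=(C[...,2]>.088)&(C[...,2]<.115)&(C[...,0]>.5)&(C[...,0]<.66)&(abs(C[...,1])<.1)
    print('handle',rect(C[m]),np.median(C[m],axis=0),m.sum())
    m=(abs(C[...,0]-.6)<.03)&(abs(C[...,1]+.247)<.03)&(C[...,2]>.05)&colmask(d,'green')
    print('start',rect(C[m]),np.median(C[m],axis=0),np.percentile(C[m][:,2],95))
E
```

```text
top red (([0.7073, 0.1364], [0.114, 0.053], 0.3), np.float64(0.0547), 553)
top yellow (([0.7084, -0.0742], [0.348, 0.114], -89.7), np.float64(0.0548), 632)
top blue (([0.7079, 0.0133], [0.114, 0.053], 0.4), np.float64(0.0545), 560)
top green (([0.7082, -0.048], [0.114, 0.05], 0.3), np.float64(0.0544), 548)
top purple (([0.7085, -0.111], [0.114, 0.05], 0.2), np.float64(0.0546), 546)
top red ('base', ([0.4961, -0.4429], [0.09, 0.048], -13.7), 'top', [0.4952, -0.4425, 0.0485], ([0.4955, -0.4435], [0.037, 0.035], 75.5))
top yellow ('base', ([0.4664, 0.4433], [0.093, 0.06], 27.4), 'top', [0.4673, 0.4395, 0.0482], ([0.4676, 0.4406], [0.038, 0.036], -68.8))
top green ('base', ([0.4039, 0.3183], [0.09, 0.048], -5.9), 'top', [0.4039, 0.3186, 0.0489], ([0.4041, 0.319], [0.038, 0.035], 83.5))
handle ([0.5913, 0.0124], [0.067, 0.015], 87.2) [0.59169787 0.01402999 0.10291936] 94
start ([0.5992, -0.2473], [0.032, 0.028], -44.9) [ 0.59948868 -0.24719472  0.0768461 ] 0.08325716940019218
scene red (([0.7036, -0.0437], [0.406, 0.114], 88.9), np.float64(0.0526), 340)
scene yellow (([0.7054, -0.0767], [
[... 184 characters left out ...]
at64(0.0528), 416)
scene purple (([0.7063, -0.1123], [0.111, 0.047], 0.3), np.float64(0.0527), 503)
scene red ('base', ([0.4975, -0.4455], [0.09, 0.048], -14.0), 'top', [0.4985, -0.4463, 0.0466], ([0.4958, -0.445], [0.038, 0.037], -14.7))
scene yellow ('base', ([0.4665, 0.4385], [0.09, 0.053], 21.4), 'top', [0.4677, 0.436, 0.046], ([0.4651, 0.4416], [0.044, 0.035], -69.8))
scene green ('base', ([0.4034, 0.3151], [0.09, 0.048], -4.9), 'top', [0.405, 0.3141, 0.0455], ([0.4028, 0.3153], [0.037, 0.037], -8.9))
handle ([0.591, 0.0101], [0.073, 0.016], 88.8) [0.59414277 0.00546644 0.100088  ] 124
start ([0.5977, -0.25], [0.034, 0.028], 6.6) [ 0.60167169 -0.2516021   0.07431977] 0.07759611550423375
```

The crop shows the dark-based modules: yellow (185,223), green (222,242) and red (450,217) in the top view. Turquoise (406,229) and pink (405,268) are all-one-colour look-alikes, so I leave them. No blue or purple module is present.

First I turn the tool so its y axis lies along world x.

Emit:
{"method": "jog_arm", "body": {
  "commands": [0,0,0,0,0,-1,85,0,0,0,0,0,-1,85,0,0,0,0,0,-1,85,0,0,0,0,0,-1,85,0,0,0,0,0,-1,85,0,0,0,0,0,-1,85,0,0,0,0,0,-1,85,0,0,0,0,0,-1,85,0,0,0,0,0,-1,85,0,0,0,0,0,-1,85,0,0,0,0,0,-1,85,0,0,0,0,0,-1,85,0,0,0,0,0,-0.88,85,0,0,0,0,0,0,85],
  "newtons": 30
}}

```text
t: 2.6
tool_pos: [0.1744, -0.6002, 0.2075]
tool_rot: [2.223, 2.22, -0.0]
contact_force: [0.8, 0.1, -0.7]
opening: 0.0852
grip_force: 0.0
```

Emit:
{"method": "jog_arm", "body": {
  "commands": [0.85,0.579,0,0,0,0,42,0.85,0.579,0,0,0,0,42,0.85,0.579,0,0,0,0,42,0.85,0.579,0,0,0,0,42,0.85,0.579,0,0,0,0,42,0.85,0.579,0,0,0,0,42,0.85,0.579,0,0,0,0,42,0.85,0.579,0,0,0,0,42,0.85,0.579,0,0,0,0,42,0.85,0.579,0,0,0,0,42,0.85,0.579,0,0,0,0,42,0.85,0.579,0,0,0,0,42,0,0,0.5,0,0,0,42,0,0,0,0,0,0,42]
}}

```text
t: 4.35
tool_pos: [0.5895, 0.0127, 0.1745]
tool_rot: [-2.218, -2.218, 0.006]
contact_force: [-0.1, -0.1, -0.4]
opening: 0.0419
grip_force: 0.0
```

Emit:
{"method": "jog_arm", "body": {
  "commands": [0,0.025,0.42,0,0,0,42,0,0,0.42,0,0,0,42,0,0,0.42,0,0,0,42,0,0,0.42,0,0,0,42,0,0,0,0,0,0,42,0,0,0,0,0,0,5,0,0,0,0,0,0,5,0,0,0,0,0,0,5,0,0,0,0,0,0,5],
  "newtons": 40
}}

```text
t: 5.48
tool_pos: [0.5938, 0.0114, 0.0788]
tool_rot: [2.22, 2.22, 0.001]
contact_force: [-2.5, -1.7, 6.4]
opening: 0.011
grip_force: 39.4
```

Emit:
{"method": "jog_arm", "body": {
  "commands": [0,-0.1,0,0,0,0,5,0,-0.2,0,0,0,0,5,0,-0.2,0,0,0,0,5,0,-0.2,0,0,0,0,5,0,-0.2,0,0,0,0,5,0,-0.2,0,0,0,0,5,0,-0.2,0,0,0,0,5,0,-0.2,0,0,0,0,5,0,-0.2,0,0,0,0,5,0,-0.2,0,0,0,0,5,0,-0.2,0,0,0,0,5,0,-0.2,0,0,0,0,5,0,-0.2,0,0,0,0,5,0,-0.1,0,0,0,0,5,0,0,0,0,0,0,5,0,0,0,0,0,0,5]
}}

```text
t: 7.48
tool_pos: [0.4356, 0.0121, 0.0756]
tool_rot: [-2.22, -2.22, 0.002]
contact_force: [0.3, 0.1, -0.2]
opening: 0.0049
grip_force: 0.0
```

```bash
python3 - <<'E'
from h import *
d=shot('scene','s1.png'); C=cloud(d)
for k,v in lanes(d,(.45,.85)).items(): print(k,v)
m=(C[...,2]>.088)&(C[...,2]<.115)&(C[...,0]>.4)&(C[...,0]<.66)&(abs(C[...,1])<.1)
print('handle',rect(C[m]),C[m].min(0),C[m].max(0),m.sum())
im=cv2.cvtColor(d['image'],cv2.COLOR_RGB2BGR)[150:300,240:440]
cv2.imwrite('pics/s1c.png',cv2.resize(im,None,fx=4,fy=4,interpolation=cv2.INTER_CUBIC))
E
```

```text
red (([0.587, -0.0439], [0.409, 0.111], -87.0), np.float64(0.0529), 304)
yellow (([0.6137, -0.0789], [0.379, 0.116], -76.6), np.float64(0.0531), 372)
blue (([0.5776, 0.0101], [0.111, 0.047], 0.4), np.float64(0.0528), 344)
green (([0.5771, -0.0514], [0.11, 0.045], -0.0), np.float64(0.0526), 358)
purple (([0.5779, -0.1129], [0.112, 0.047], 0.3), np.float64(0.0529), 413)
handle ([0.4595, 0.0073], [0.061, 0.055], 46.7) [ 0.41857331 -0.02607459  0.08872472] [0.4707505  0.04576005 0.11496714] 144
```

View pics/s1c.png

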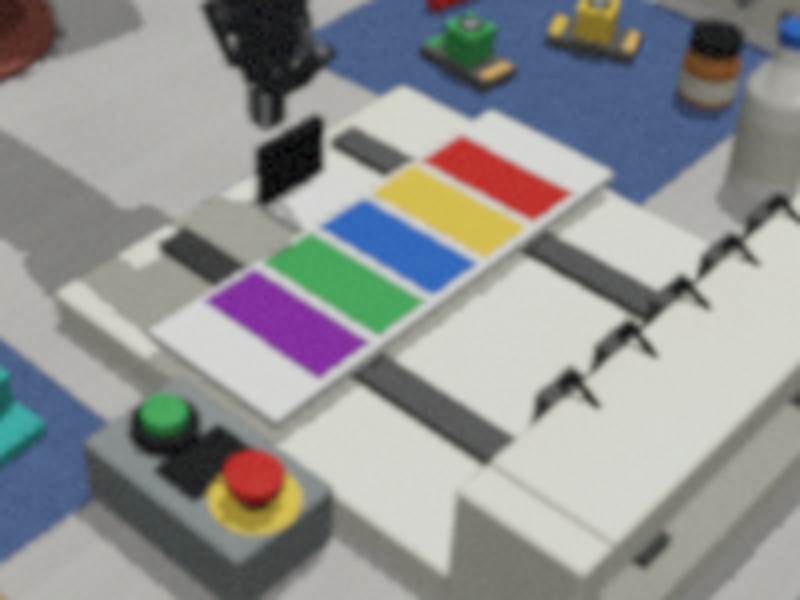

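Emit:
{"method": "jog_arm", "body": {
  "commands": [0,0,-0.5,0,0,0,5,0,0,-0.5,0,0,0,42,0,0.45,0,0,0,0,42,0,0,0,0,0,0,42,0,0,0,0,0,0,42],
  "newtons": 80
}}

```text
t: 8.15
tool_pos: [0.4627, 0.012, 0.1356]
tool_rot: [-2.22, -2.22, 0.003]
contact_force: [0.3, -0.5, -0.6]
opening: 0.0417
grip_force: 0.0
```

Emit:
{"method": "jog_arm", "body": {
  "commands": [0,0,0.38,0,0,0,42,0,0,0.38,0,0,0,42,0,0,0.38,0,0,0,42,0,0,0,0,0,0,42,0,0,0,0,0,0,5,0,0,0,0,0,0,5,0,0,0,0,0,0,5,0,0,0,0,0,0,5]
}}

```text
t: 9.15
tool_pos: [0.4644, 0.0118, 0.0696]
tool_rot: [2.221, 2.221, 0.001]
contact_force: [-3.8, 0.9, 5.4]
opening: 0.0117
grip_force: 80.7
```

Emit:
{"method": "jog_arm", "body": {
  "commands": [0,-0.07,0,0,0,0,5,0,-0.1,0,0,0,0,5,0,-0.1,0,0,0,0,5,0,-0.1,0,0,0,0,5]
}}

```text
t: 9.65
tool_pos: [0.4629, 0.0118, 0.07]
tool_rot: [2.193, 2.187, 0.069]
contact_force: [102.4, 3.2, -76.5]
opening: 0.0114
grip_force: 77.2
```

Emit:
{"method": "jog_arm", "body": {
  "commands": [0,0.1,0,0,0,0,5,0,0.1,0,0,0,0,5,0,0.1,0,0,0,0,5,0,0,0,0,0,0,5]
}}

```text
t: 10.15
tool_pos: [0.4622, 0.0118, 0.0697]
tool_rot: [2.218, 2.218, 0.007]
contact_force: [6.6, 1.2, 0.8]
opening: 0.0113
grip_force: 87.9
```

Emit:
{"method": "jog_arm", "body": {
  "commands": [0,0,0,0,0,0,42,0,0,0,0,0,0,42,0,0,-0.8,0,0,0,42,0,0,-0.8,0,0,0,42,0.847,-0.161,-0.3,0,0,0,70,0.847,-0.161,0,0,0,0,70,0.847,-0.161,0,0,0,0,70,0.847,-0.161,0,0,0,0,70,0.847,-0.161,0,0,0,0,70,0.847,-0.161,0,0,0,0,70,0,0,0,0,0,0.96,70,0,0,0,0,0,0,70],
  "newtons": 25
}}

```text
t: 11.65
tool_pos: [0.4008, 0.3168, 0.1816]
tool_rot: [-2.323, -2.115, 0.003]
contact_force: [-0.7, -0.2, -0.7]
opening: 0.0699
grip_force: 0.0
```

```bash
python3 - <<'E'
from h import *
for cam in('top','scene'):
    d=shot(cam)
    for k,v in lanes(d,(.49,.85)).items(): print(cam,k,v)
    C=cloud(d)
    m=(C[...,2]>.088)&(C[...,2]<.115)&(C[...,0]>.4)&(C[...,0]<.66)&(abs(C[...,1])<.07)
    print('handle',rect(C[m]),m.sum())
    for k,p in {'red':(.496,-.4435),'yellow':(.4665,.44),'green':(.4037,.317)}.items():
        try: print(cam,k,mod(d,p))
        except Exception as e: print(k,e)
E
```

```text
top red (([0.579, 0.1376], [0.116, 0.053], 0.7), np.float64(0.0547), 571)
top yellow (([0.6126, -0.0748], [0.383, 0.121], -77.0), np.float64(0.0545), 647)
top blue (([0.578, 0.0139], [0.113, 0.05], 0.4), np.float64(0.0545), 549)
top green (([0.5784, -0.0487], [0.113, 0.05], 0.3), np.float64(0.0548), 546)
top purple (([0.5787, -0.1113], [0.113, 0.049], 0.2), np.float64(0.0548), 550)
handle ([0.463, 0.0115], [0.067, 0.01], -89.7) 88
top red ('base', ([0.4963, -0.4469], [0.092, 0.053], -12.5), 'top', [0.4955, -0.4424, 0.0486], ([0.4957, -0.4429], [0.037, 0.035], 76.3))
top yellow ('base', ([0.4889, 0.4484], [0.048, 0.045], -63.9), 'top', [0.4763, 0.4468, 0.0486], ([0.478, 0.4457], [0.038, 0.017], -54.1))
top green ('base', ([0.4029, 0.3182], [0.092, 0.05], -3.7), 'top', [0.4039, 0.3185, 0.0482], ([0.4042, 0.3194], [0.038, 0.035], 83.2))
scene red (([0.587, -0.0439], [0.409, 0.111], -87.0), np.float64(0.0528), 305)
scene yellow (([0.6137, -0.0789], [0.379, 0.116], -76.6), np.float64(0.0531), 372)
scene blue (([0.5777, 0.0106], [0.112, 0.047], 0.1), np.float64(0.0528), 346)
scene green (([0.578, -0.0512], [0.108, 0.045], -0.3), np.float64(0.0529), 356)
scene purple (([0.5783, -0.113], [0.111, 0.047], 0.4), np.float64(0.0531), 415)
handle ([0.4619, 0.0103], [0.069, 0.017], 87.7) 113
scene red ('base', ([0.4968, -0.4454], [0.091, 0.048], -13.5), 'top', [0.4982, -0.4459, 0.0465], ([0.4961, -0.4449], [0.038, 0.037], -14.8))
scene yellow ('base', ([0.4674, 0.4357], [0.09, 0.053], 19.1), 'top', [0.468, 0.4358, 0.0463], ([0.4657, 0.4402], [0.044, 0.036], -65.7))
scene green ('base', ([0.403, 0.3142], [0.092, 0.047], -5.0), 'top', [0.4046, 0.3138, 0.0456], ([0.4032, 0.3152], [0.039, 0.037], 84.1))
```

Emit:
{"method": "jog_arm", "body": {
  "commands": [0,0.05,0.5,0,0,0,70,0,0,0.5,0,0,0,70,0,0,0.5,0,0,0,70,0,0,0.5,0,0,0,70,0,0,0.22,0,0,0,70,0,0,0.22,0,0,0,70,0,0,0.22,0,0,0,70,0,0,0,0,0,0,70,0,0,0,0,0,0,25,0,0,0,0,0,0,25,0,0,0,0,0,0,25,0,0,0,0,0,0,25,0,0,0,0,0,0,25]
}}

```text
t: 13.38
tool_pos: [0.4053, 0.3172, 0.0241]
tool_rot: [-2.325, -2.112, -0.003]
contact_force: [-2.6, -0.1, 5.5]
opening: 0.0252
grip_force: 2.9
```

```bash
python3 - <<'E'
from h import *
d=shot('scene')
im=cv2.cvtColor(d['image'],cv2.COLOR_RGB2BGR)[110:200,310:430]
a=cv2.resize(im,(600,450),interpolation=cv2.INTER_CUBIC)
cv2.imwrite('pics/g1.png',a)
print(mod(d,(.4665,.44)))
E
```

```text
('base', ([0.4662, 0.4397], [0.09, 0.058], 21.9), 'top', [0.4673, 0.4367, 0.0458], ([0.4654, 0.4391], [0.04, 0.038], -63.3))
```

View pics/g1.png

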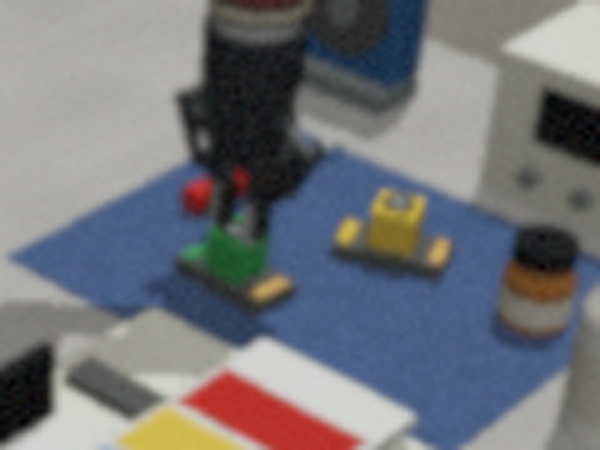

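```bash
python3 - <<'E'
from h import *
for cam in('scene','top'):
    d=shot(cam);C=cloud(d)
    m=colmask(d,'green',100,40)&(abs(C[...,0]-.404)<.07)&(abs(C[...,1]-.317)<.08)
    P=C[m];print(cam,len(P),np.percentile(P,[2,50,98],axis=0).round(3).tolist())
    H=cv2.cvtColor(d['image'],cv2.COLOR_RGB2HSV)
    k=(H[...,2]<70)&(abs(C[...,0]-.404)<.07)&(abs(C[...,1]-.317)<.08)
    P=C[k]
    for lo in np.arange(-.01,.12,.01):
        q=P[(P[:,2]>=lo)&(P[:,2]<lo+.01)]
        if len(q): print(round(lo,2),len(q),np.percentile(q,[5,95],axis=0)[:,:2].round(3).tolist())
print(ctrl.get_obs())
E
```

```text
scene 95 [[0.363, 0.297, 0.012], [0.41, 0.303, 0.029], [0.423, 0.33, 0.05]]
-0.01 3 [[0.396, 0.3], [0.443, 0.308]]
0.0 38 [[0.371, 0.291], [0.446, 0.31]]
0.01 21 [[0.378, 0.292], [0.429, 0.305]]
0.04 4 [[0.388, 0.313], [0.418, 0.321]]
0.05 13 [[0.383, 0.304], [0.428, 0.324]]
0.06 20 [[0.39, 0.306], [0.43, 0.322]]
0.07 18 [[0.39, 0.304], [0.429, 0.32]]
0.08 15 [[0.386, 0.304], [0.429, 0.322]]
0.09 37 [[0.375, 0.3], [0.445, 0.326]]
0.1 42 [[0.365, 0.298], [0.45, 0.324]]
0.11 46 [[0.359, 0.297], [0.456, 0.324]]
top 18 [[0.396, 0.261, 0.043], [0.41, 0.304, 0.047], [0.418, 0.307, 0.257]]
-0.01 159 [[0.364, 0.24], [0.466, 0.297]]
0.0 223 [[0.368, 0.243], [0.469, 0.299]]
0.01 59 [[0.378, 0.295], [0.442, 0.313]]
0.02 9 [[0.389, 0.297], [0.434, 0.303]]
0.03 6 [[0.389, 0.3], [0.417, 0.303]]
0.04 9 [[0.4, 0.3], [0.414, 0.307]]
0.05 2 [[0.425, 0.309], [0.428, 0.309]]
0.06 3 [[0.419, 0.304], [0.43, 0.307]]
0.07 2 [[0.418, 0.304], [0.421, 0.304]]
0.09 4 [[0.432, 0.3], [0.446, 0.305]]
0.1 4 [[0.44, 0.301], [0.444, 0.308]]
0.11 7 [[0.432, 0.299], [0.455, 0.302]]
{'t': 13.525, 'q': array([ 5.19108190e-01, -2.02800075e-02,  2.01265232e+00,  5.45444156e-04,
        1.14751289e+00,  6.14796653e-01]), 'dq': array([-0.00160005, -0.00022503, -0.00094838, -0.0003806 ,  0.00048827,
       -0.00169239]), 'effort': array([-6.28494769e-01, -2.85778552e+01, -3.00964272e+01, -2.86578191e-01,
       -5.09114508e-01,  1.36247891e-03]), 'tool_pos': array([0.4052427 , 0.31717867, 0.02412135]), 'tool_rot': array([-2.32529174, -2.11231824, -0.00278757]), 'contact_force': array([-2.26858277, -0.45344934,  6.07833366]), 'wrist_torque': array([0.03248798, 0.42973765, 0.01377946]), 'grip_force': 2.892634079689742, 'opening': 0.024809281413854016}
```

Emit:
{"method": "jog_arm", "body": {
  "commands": [0,0,0,0,0,0,70,0,0,0,0,0,0,70,0,0,0,0,0,0,70,0,0,-0.7,0,0,0,70,0,0,-0.7,0,0,0,36,-0.6,0,-0.7,0,0,0,36,0,0,0,0,0,0,36,0,0,0,0,0,0,36]
}}

```text
t: 14.52
tool_pos: [0.4008, 0.2805, 0.148]
tool_rot: [-2.326, -2.112, 0.001]
contact_force: [-0.7, -0.1, -0.1]
opening: 0.0361
grip_force: 0.0
```

```bash
python3 - <<'E'
from h import *
o=ctrl.get_obs(); p=o['tool_pos']; print(p,o['opening'],o['contact_force'])
for cam in('scene','top'):
    d=shot(cam,cam+'g2.png');C=cloud(d)
    m=(abs(C[...,0]-p[0])<.08)&(abs(C[...,1]-p[1])<.06)&(C[...,2]>.07)&(C[...,2]<.4)
    P=C[m]
    for lo in np.arange(.06,.26,.01):
        q=P[(P[:,2]>=lo)&(P[:,2]<lo+.01)]
        if len(q)>2: print(cam,round(lo,2),len(q),np.percentile(q,[5,95],axis=0)[:,:2].round(3).tolist())
d=eyes.get_image('scene')
T=np.linalg.inv(d['cam_to_world']); im=cv2.cvtColor(d['image'],cv2.COLOR_RGB2BGR)
c=T[:3,:3]@p+T[:3,3]; uv=cv2.projectPoints(np.array([[c[0],-c[1],-c[2]]]),np.zeros(3),np.zeros(3),d['K'],d['dist_coeffs'])[0].ravel(); print(uv)
u,v=uv.round().astype(int); b=im[v-45:v+45,u-60:u+60].copy(); b=cv2.resize(b,(720,540),interpolation=cv2.INTER_CUBIC); cv2.circle(b,(360,270),4,(255,0,255),-1); cv2.imwrite('pics/g2.png',b)
print(mod(d,(.4037,.317)))
E
```

```text
[0.40079759 0.28050355 0.14803352] 0.036055444690201284 [-0.73976046 -0.10784368 -0.05465865]
scene 0.17 18 [[0.377, 0.265], [0.425, 0.287]]
scene 0.18 32 [[0.37, 0.265], [0.431, 0.284]]
scene 0.19 41 [[0.369, 0.265], [0.431, 0.287]]
scene 0.2 28 [[0.375, 0.265], [0.43, 0.288]]
scene 0.21 31 [[0.367, 0.265], [0.434, 0.288]]
scene 0.22 62 [[0.354, 0.261], [0.449, 0.288]]
scene 0.23 63 [[0.348, 0.26], [0.455, 0.288]]
scene 0.24 78 [[0.347, 0.259], [0.459, 0.289]]
scene 0.25 73 [[0.341, 0.259], [0.464, 0.28]]
top 0.18 4 [[0.419, 0.267], [0.43, 0.269]]
top 0.21 7 [[0.427, 0.264], [0.447, 0.27]]
top 0.22 7 [[0.439, 0.263], [0.445, 0.272]]
top 0.23 7 [[0.383, 0.262], [0.452, 0.28]]
top 0.24 11 [[0.39, 0.262], [0.454, 0.277]]
top 0.25 4 [[0.343, 0.264], [0.443, 0.278]]
[352.35161758 135.03944399]
('base', ([0.4014, 0.3141], [0.092, 0.047], -4.2), 'top', [0.4058, 0.3137, 0.0464], ([0.4028, 0.3147], [0.039, 0.037], -2.6))
```

View pics/g2.png

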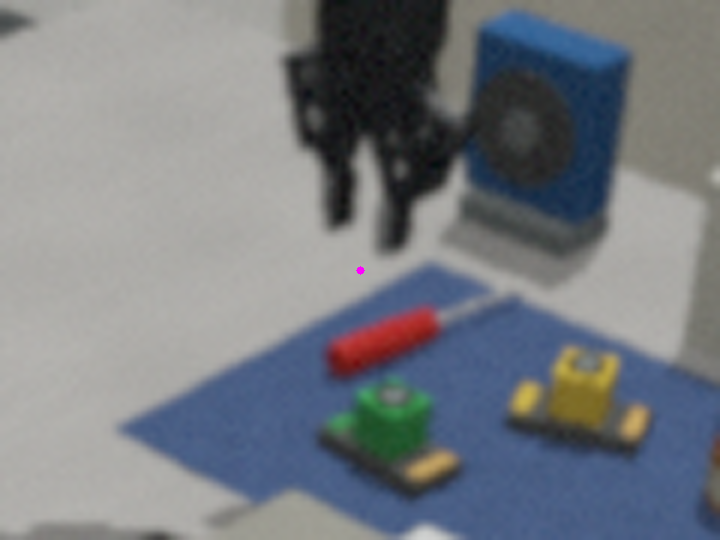

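Emit:
{"method": "jog_arm", "body": {
  "commands": [0.6,-0.03,0,0,0,0,65,0,0,0,0,0,0,65,0,0,0.5,0,0,0,65,0,0,0.5,0,0,0,65,0,0,0.5,0,0,0,65,0,0,0.5,0,0,0,65,0,0,0.21,0,0,0,65,0,0,0.21,0,0,0,65,0,0,0,0,0,0,65,0,0,0,0,0,0,25,0,0,0,0,0,0,25,0,0,0,0,0,0,25,0,0,0,0,0,0,25,0,0,0,0,0,0,25]
}}

```text
t: 16.42
tool_pos: [0.4037, 0.3172, 0.0047]
tool_rot: [2.325, 2.112, 0.003]
contact_force: [-0.1, -0.1, 5.2]
opening: 0.0355
grip_force: 27.6
```

Emit:
{"method": "jog_arm", "body": {
  "commands": [0,0,-0.2,0,0,0,25,0,0,-0.4,0,0,0,25,0,0,-0.6,0,0,0,25,0,0,-0.6,0,0,0,25,0,0,-0.6,0,0,0,25,0,0,0,0,0,-0.48,25,0,0,0,0,0,-0.48,25,0,0,0,0,0,0,25]
}}

```text
t: 17.42
tool_pos: [0.4022, 0.3163, 0.1471]
tool_rot: [-2.222, -2.221, 0.002]
contact_force: [0.8, -0.3, -1.8]
opening: 0.0354
grip_force: 26.6
```

Emit:
{"method": "jog_arm", "body": {
  "commands": [-0.4,0.2,0,0,0,0,25,-0.7,0.34,0,0,0,0,25,-0.7,0.34,0,0,0,0,25,-0.7,0.34,0,0,0,0,25,-0.7,0.34,0,0,0,0,25,-0.7,0.34,0,0,0,0,25,-0.7,0.34,0,0,0,0,25,-0.7,0.34,0,0,0,0,25,-0.5,0.24,0,0,0,0,25,-0.3,0.11,0,0,0,0,25,0,0,0.4,0,0,0,25,0,0,0.4,0,0,0,25,0,0,0,0,0,0,25]
}}

```text
t: 19.05
tool_pos: [0.5761, -0.0484, 0.0966]
tool_rot: [-2.217, -2.218, 0.005]
contact_force: [0.4, -0.1, -2.2]
opening: 0.0356
grip_force: 26.5
```

Emit:
{"method": "jog_arm", "body": {
  "commands": [-0.03,0.03,0.25,0,0,0,25,0,0,0.2,0,0,0,25,0,0,0.08,0,0,0,25,0,0,0,0,0,0,25]
}}

```text
t: 19.55
tool_pos: [0.5801, -0.051, 0.0672]
tool_rot: [-2.221, -2.221, 0.001]
contact_force: [-1.6, 0.0, -2.3]
opening: 0.0353
grip_force: 26.6
```

```bash
python3 - <<'E'
from h import *
o=ctrl.get_obs(); p=o['tool_pos']; print(p,o['contact_force'])
d=shot('scene');C=cloud(d)
m=(abs(C[...,0]-.578)<.08)&(abs(C[...,1]+.05)<.03)&(C[...,2]>.064)&(C[...,2]<.115)
P=C[m]; print(np.percentile(P,[2,98],axis=0))
k=m&(C[...,2]<.082); print('base',rect(C[k]),np.percentile(C[k][:,2],[5,50,95]))
k=m&colmask(d,'green',100,40);print('housing',rect(C[k]),np.percentile(C[k],[3,97],axis=0).round(4).tolist())
print(mod(d,(.4665,.44)),mod(d,(.496,-.4435)))
E
```

```text
[ 0.58010201 -0.05104703  0.06722079] [-1.60241439  0.04058465 -2.25787319]
[[ 0.537985   -0.07422191  0.06529101]
 [ 0.62384876 -0.03162835  0.11199847]]
base ([0.5787, -0.0546], [0.094, 0.048], 3.7) [0.0655934  0.07444263 0.07905426]
housing ([0.5768, -0.0559], [0.079, 0.038], 1.2) [[0.5413, -0.0731, 0.0662], [0.5971, -0.0484, 0.1106]]
('base', ([0.4667, 0.4377], [0.091, 0.053], 23.5), 'top', [0.4677, 0.4366, 0.0462], ([0.4655, 0.4399], [0.043, 0.037], -69.9)) ('base', ([0.4964, -0.4455], [0.092, 0.047], -13.5), 'top', [0.4984, -0.446, 0.0465], ([0.4961, -0.4451], [0.039, 0.037], -14.9))
```

Emit:
{"method": "jog_arm", "body": {
  "commands": [0.04,-0.02,0.05,0,0,0,25,0,0,0.03,0,0,0,25,0,0,0.02,0,0,0,25,0,0,0,0,0,0,25]
}}

```text
t: 20.1
tool_pos: [0.5791, -0.0487, 0.0616]
tool_rot: [-2.221, -2.221, 0.0]
contact_force: [-0.3, -0.3, -3.3]
opening: 0.0353
grip_force: 26.6
```

Still no contact, so I keep going down in small steps.

Emit:
{"method": "jog_arm", "body": {
  "commands": [0,0,0.02,0,0,0,25,0,0,0.02,0,0,0,25,0,0,0,0,0,0,25]
}}

```text
t: 20.48
tool_pos: [0.5791, -0.0487, 0.0591]
tool_rot: [-2.221, -2.221, 0.0]
contact_force: [0.5, -0.1, -1.6]
opening: 0.0358
grip_force: 26.6
```

Emit:
{"method": "jog_arm", "body": {
  "commands": [0,0,0.02,0,0,0,25,0,0,0,0,0,0,25]
}}

```text
t: 20.72
tool_pos: [0.5795, -0.0489, 0.0588]
tool_rot: [2.221, 2.221, 0.0]
contact_force: [-2.0, 0.4, 1.2]
opening: 0.0357
grip_force: 27.1
```

Emit:
{"method": "jog_arm", "body": {
  "commands": [0,0,0,0,0,0,60,0,0,0,0,0,0,60,0,0,-0.2,0,0,0,65,0,0,-0.5,0,0,0,65,0,0,-0.9,0,0,0,65,0.815,-0.19,0,0,0,0,65,0.815,-0.19,0,0,0,0,65,0.815,-0.19,0,0,0,0,65,0.815,-0.19,0,0,0,0,65,0.815,-0.19,0,0,0,0,65,0.815,-0.19,0,0,0,0,65,0.815,-0.19,0,0,0,0,65,0.815,-0.19,0,0,0,0,65,0.815,-0.19,0,0,0,0,65,0.815,-0.19,0,0,0,0,65,0,0,0,0,0,-0.94,65,0,0,0,0,0,-0.94,65,0,0,0,0,0,-0.94,65,0,0,0,0,0,-0.94,65,0,0,0,0,0,0,65]
}}

```text
t: 23.22
tool_pos: [0.4654, 0.4404, 0.155]
tool_rot: [1.768, 2.596, 0.002]
contact_force: [0.7, -1.0, 0.4]
opening: 0.0651
grip_force: 0.0
```

```bash
python3 - <<'E'
from h import *
for cam in('scene','top'):
    d=shot(cam);C=cloud(d)
    m=(abs(C[...,0]-.578)<.08)&(abs(C[...,1]+.05)<.045)&(C[...,2]>.060)&(C[...,2]<.115)
    print(cam,'green',rect(C[m]),'top',C[m&(C[...,2]>.095)].mean(0),rect(C[m&(C[...,2]>.095)]))
    try: print(mod(d,(.4665,.44)))
    except Exception as e: print(e)
    print(mod(d,(.496,-.4435)))
E
```

```text
scene green ([0.5783, -0.0509], [0.091, 0.048], 1.7) top [ 0.58056928 -0.0507651   0.10016921] ([0.5802, -0.0495], [0.038, 0.038], -87.7)
('base', ([0.4669, 0.4372], [0.091, 0.055], 23.0), 'top', [0.4672, 0.4366, 0.0459], ([0.4654, 0.4395], [0.04, 0.038], -59.2))
('base', ([0.4978, -0.4458], [0.091, 0.048], -13.4), 'top', [0.4982, -0.446, 0.0465], ([0.4958, -0.4448], [0.04, 0.037], -13.4))
top green ([0.5797, -0.0502], [0.121, 0.085], -0.5) top [ 0.57963223 -0.04662154  0.10243166] ([0.5794, -0.0466], [0.034, 0.032], 0.4)
('base', ([0.471, 0.441], [0.099, 0.047], 21.8), 'top', [0.4673, 0.44, 0.0484], ([0.4676, 0.4398], [0.037, 0.035], 23.0))
('base', ([0.4944, -0.443], [0.097, 0.047], -13.7), 'top', [0.4956, -0.4426, 0.0486], ([0.4957, -0.4436], [0.036, 0.036], 75.5))
```

Emit:
{"method": "jog_arm", "body": {
  "commands": [-0.03,0.01,0.5,0,0,0,65,0,0,0.5,0,0,0,65,0,0,0.5,0,0,0,65,0,0,0.5,0,0,0,65,0,0,0.26,0,0,0,65,0,0,0.26,0,0,0,65,0,0,0,0,0,0,65,0,0,0,0,0,0,25,0,0,0,0,0,0,25,0,0,0,0,0,0,25,0,0,0,0,0,0,25,0,0,0,0,0,0,25]
}}

```text
t: 24.82
tool_pos: [0.4674, 0.4396, 0.0044]
tool_rot: [1.767, 2.597, 0.004]
contact_force: [0.4, 0.4, 5.2]
opening: 0.0354
grip_force: 27.0
```

Emit:
{"method": "jog_arm", "body": {
  "commands": [0,0,-0.2,0,0,0,25,0,0,-0.4,0,0,0,25,0,0,-0.6,0,0,0,25,0,0,-0.6,0,0,0,25,0,0,-0.6,0,0,0,25,0,0,0,0,0,0.5,25,0,0,0,0,0,0.9,25,0,0,0,0,0,0.9,25,0,0,0,0,0,0.9,25,0,0,0,0,0,0.56,25,0,0,0,0,0,0,25]
}}

```text
t: 26.2
tool_pos: [0.4657, 0.4383, 0.1461]
tool_rot: [-2.22, -2.222, 0.003]
contact_force: [-0.2, 0.4, -2.0]
opening: 0.0354
grip_force: 26.1
```

Emit:
{"method": "jog_arm", "body": {
  "commands": [-0.4,0.12,0,0,0,0,25,-0.7,0.21,0,0,0,0,25,-0.7,0.21,0,0,0,0,25,-0.7,0.21,0,0,0,0,25,-0.7,0.21,0,0,0,0,25,-0.7,0.21,0,0,0,0,25,-0.7,0.21,0,0,0,0,25,-0.7,0.21,0,0,0,0,25,-0.5,0.16,0,0,0,0,25,-0.3,0.11,0,0,0,0,25,0,0,0,0,0,0,25,0,0,0.4,0,0,0,25,0,0,0.4,0,0,0,25,0,0,0,0,0,0,25]
}}

```text
t: 27.95
tool_pos: [0.5756, 0.0741, 0.0962]
tool_rot: [-2.216, -2.22, 0.006]
contact_force: [-0.4, -0.5, -2.0]
opening: 0.0356
grip_force: 25.9
```

Emit:
{"method": "jog_arm", "body": {
  "commands": [0,0.01,0.25,0,0,0,25,0,0,0.2,0,0,0,25,0,0,0.08,0,0,0,25,0,0,0,0,0,0,25]
}}

```text
t: 28.45
tool_pos: [0.5784, 0.0728, 0.0667]
tool_rot: [-2.221, -2.221, 0.001]
contact_force: [-0.3, -0.6, -2.0]
opening: 0.0355
grip_force: 26.0
```

```bash
cat > held.py <<'E'
from h import *
import sys
y=float(sys.argv[1]); o=ctrl.get_obs(); print(o['tool_pos'],o['contact_force'])
d=shot('scene');C=cloud(d)
m=(abs(C[...,0]-.578)<.08)&(abs(C[...,1]-y)<.035)&(C[...,2]>.062)&(C[...,2]<.082)
print('base',rect(C[m]),np.percentile(C[m][:,2],[5,50,95]))
E
python3 held.py .074
```

```text
[0.57836049 0.07280164 0.06665307] [-0.25821947 -0.55793643 -2.00751398]
base ([0.5758, 0.072], [0.095, 0.05], -0.4) [0.06419469 0.07393886 0.07803806]
```

Emit:
{"method": "jog_arm", "body": {
  "commands": [0.01,0.02,0.05,0,0,0,25,0,0,0.03,0,0,0,25,0,0,0.02,0,0,0,25,0,0,0.02,0,0,0,25,0,0,0.02,0,0,0,25,0,0,0,0,0,0,25]
}}

```text
t: 29.25
tool_pos: [0.5798, 0.0734, 0.0587]
tool_rot: [-2.221, -2.221, 0.0]
contact_force: [-0.1, -0.4, -1.9]
opening: 0.0353
grip_force: 26.0
```

Emit:
{"method": "jog_arm", "body": {
  "commands": [0,0,0.015,0,0,0,25,0,0,0,0,0,0,25]
}}

```text
t: 29.5
tool_pos: [0.5801, 0.0734, 0.0585]
tool_rot: [2.221, 2.221, 0.001]
contact_force: [-1.3, 0.2, 2.7]
opening: 0.0356
grip_force: 26.6
```

Emit:
{"method": "jog_arm", "body": {
  "commands": [0,0,0,0,0,0,60,0,0,0,0,0,0,60,0,0,-0.2,0,0,0,65,0,0,-0.5,0,0,0,65,0,0,-0.9,0,0,0,65,-0.862,-0.14,0,0,0,0,65,-0.862,-0.14,0,0,0,0,65,-0.862,-0.14,0,0,0,0,65,-0.862,-0.14,0,0,0,0,65,-0.862,-0.14,0,0,0,0,65,-0.862,-0.14,0,0,0,0,65,-0.862,-0.14,0,0,0,0,65,-0.862,-0.14,0,0,0,0,65,-0.862,-0.14,0,0,0,0,65,-0.862,-0.14,0,0,0,0,65,0,0,0,0,0,0.82,65,0,0,0,0,0,0.82,65,0,0,0,0,0,0.82,65,0,0,0,0,0,0,65]
}}

```text
t: 31.88
tool_pos: [0.496, -0.4441, 0.1547]
tool_rot: [2.476, 1.933, 0.0]
contact_force: [-0.3, -0.1, -0.5]
opening: 0.0648
grip_force: 0.0
```

```bash
python3 - <<'E'
from h import *
for cam in('scene','top'):
    d=shot(cam);C=cloud(d)
    for y in(-.05,.074):
        m=(abs(C[...,0]-.578)<.08)&(abs(C[...,1]-y)<.031)&(C[...,2]>.060)&(C[...,2]<.115)
        print(cam,y,rect(C[m]),'top',C[m&(C[...,2]>.095)].mean(0))
    try: print(mod(d,(.496,-.4435)))
    except Exception as e: print(e)
E
```

```text
scene -0.05 ([0.5788, -0.051], [0.091, 0.047], 1.3) top [ 0.58034034 -0.05112953  0.1001877 ]
scene 0.074 ([0.5799, 0.0729], [0.091, 0.05], 0.2) top [0.58088228 0.07022485 0.10006993]
('base', ([0.4967, -0.4458], [0.091, 0.048], -13.6), 'top', [0.4985, -0.4462, 0.0464], ([0.4965, -0.4452], [0.037, 0.037], 75.5))
top -0.05 ([0.5776, -0.052], [0.125, 0.056], 0.3) top [ 0.57942425 -0.04649217  0.1026212 ]
top 0.074 ([0.5791, 0.0748], [0.116, 0.059], 1.8) top [0.58048652 0.07445947 0.10203688]
('base', ([0.5015, -0.4399], [0.092, 0.047], -23.6), 'top', [0.5015, -0.4361, 0.0481], ([0.5028, -0.4337], [0.042, 0.022], -47.8))
```

Both placed modules sit well in their lanes, so I grasp red.

Emit:
{"method": "jog_arm", "body": {
  "commands": [0,0,0.5,0,0,0,65,0,0,0.5,0,0,0,65,0,0,0.5,0,0,0,65,0,0,0.5,0,0,0,65,0,0,0.26,0,0,0,65,0,0,0.26,0,0,0,65,0,0,0,0,0,0,65,0,0,0,0,0,0,25,0,0,0,0,0,0,25,0,0,0,0,0,0,25,0,0,0,0,0,0,25,0,0,0,0,0,0,25]
}}

```text
t: 33.48
tool_pos: [0.4965, -0.4447, 0.0042]
tool_rot: [2.475, 1.931, 0.0]
contact_force: [0.1, 0.0, 5.9]
opening: 0.035
grip_force: 27.7
```

Emit:
{"method": "jog_arm", "body": {
  "commands": [0,0,-0.2,0,0,0,25,0,0,-0.4,0,0,0,25,0,0,-0.7,0,0,0,25,0,0,-0.8,0,0,0,25,0,0,-0.8,0,0,0,25,0,0,0,0,0,-0.5,25,0,0,0,0,0,-0.8,25,0,0,0,0,0,-0.8,25,0,0,0,0,0,-0.36,25,0,0,0,0,0,0,25]
}}

```text
t: 34.72
tool_pos: [0.4956, -0.4435, 0.1761]
tool_rot: [-2.221, -2.22, -0.0]
contact_force: [0.7, 0.8, -0.8]
opening: 0.0356
grip_force: 26.7
```

Emit:
{"method": "jog_arm", "body": {
  "commands": [0.5,0.07,0,0,0,0,25,0.9,0.13,0,0,0,0,25,0.9,0.13,0,0,0,0,25,0.9,0.13,0,0,0,0,25,0.9,0.13,0,0,0,0,25,0.9,0.13,0,0,0,0,25,0.9,0.13,0,0,0,0,25,0.9,0.13,0,0,0,0,25,0.9,0.13,0,0,0,0,25,0.9,0.13,0,0,0,0,25,0.7,0.09,0,0,0,0,25,0.35,0.05,0,0,0,0,25,0,0,0,0,0,0,25,0,0,0.4,0,0,0,25,0,0,0.5,0,0,0,25,0,0,0.4,0,0,0,25,0,0,0.3,0,0,0,25,0,0,0.15,0,0,0,25,0,0,0,0,0,0,25]
}}

```text
t: 37.1
tool_pos: [0.5785, 0.1347, 0.0713]
tool_rot: [-2.222, -2.221, 0.001]
contact_force: [-0.5, -0.7, -1.6]
opening: 0.0351
grip_force: 26.7
```

```bash
python3 held.py .136
```

```text
[0.57850589 0.13474679 0.07133911] [-0.54147689 -0.65310482 -1.6296248 ]
base ([0.5781, 0.1329], [0.091, 0.05], 0.6) [0.0683035 0.0785115 0.0813906]
```

Emit:
{"method": "jog_arm", "body": {
  "commands": [0.02,0,0.1,0,0,0,25,0,0,0.05,0,0,0,25,0,0,0.02,0,0,0,25,0,0,0.02,0,0,0,25,0,0,0.02,0,0,0,25,0,0,0,0,0,0,25]
}}

```text
t: 37.9
tool_pos: [0.5785, 0.1364, 0.0589]
tool_rot: [-2.221, -2.221, 0.0]
contact_force: [-0.6, -0.1, -2.3]
opening: 0.0354
grip_force: 26.7
```

Emit:
{"method": "jog_arm", "body": {
  "commands": [0,0,0.02,0,0,0,25,0,0,0,0,0,0,25]
}}

```text
t: 38.15
tool_pos: [0.5789, 0.1365, 0.0582]
tool_rot: [2.221, 2.221, 0.001]
contact_force: [-0.5, 0.6, -0.4]
opening: 0.0359
grip_force: 26.9
```

Emit:
{"method": "jog_arm", "body": {
  "commands": [0,0,0.01,0,0,0,60,0,0,0,0,0,0,60,0,0,-0.2,0,0,0,65,0,0,-0.5,0,0,0,65,0,0,-0.9,0,0,0,65,-0.695,-0.65,0,0,0,0,42,-0.695,-0.65,0,0,0,0,42,-0.695,-0.65,0,0,0,0,42,0,0,0,0,0,0,42,0,0,0,0,0,0,42]
}}

```text
t: 39.4
tool_pos: [0.4624, 0.0113, 0.1544]
tool_rot: [2.221, 2.22, 0.003]
contact_force: [-0.1, 0.9, -0.2]
opening: 0.0421
grip_force: 0.0
```

```bash
python3 - <<'E'
from h import *
for cam in('scene','top'):
    d=shot(cam,cam+'_row.png');C=cloud(d)
    for y in(-.05,.074,.136):
        m=(abs(C[...,0]-.578)<.06)&(abs(C[...,1]-y)<.031)&(C[...,2]>.062)&(C[...,2]<.115)
        print(cam,y,rect(C[m]),'top',C[m&(C[...,2]>.095)].mean(0))
    for k,v in lanes(d,(.51,.65)).items():
        if k in('blue','purple'): print(k,v)
    m=(C[...,2]>.09)&(C[...,2]<.107)&(C[...,0]>.4)&(C[...,0]<.5)&(abs(C[...,1])<.07)
    if m.sum()>5: print('handle',rect(C[m]),m.sum())
d=eyes.get_image('scene');im=cv2.cvtColor(d['image'],cv2.COLOR_RGB2BGR)[130:290,240:440]
cv2.imwrite('pics/row.png',cv2.resize(im,(750,600),interpolation=cv2.INTER_CUBIC))
E
```

```text
scene -0.05 ([0.5791, -0.0496], [0.09, 0.046], -0.3) top [ 0.58014363 -0.05071463  0.10026621]
scene 0.074 ([0.5796, 0.0722], [0.093, 0.05], -0.1) top [0.58131839 0.07069426 0.09986206]
scene 0.136 ([0.5789, 0.1338], [0.091, 0.05], 1.5) top [0.57960445 0.13167523 0.09994155]
blue (([0.5786, 0.0101], [0.111, 0.049], 1.6), np.float64(0.0529), 266)
purple (([0.5784, -0.1129], [0.111, 0.047], 0.4), np.float64(0.053), 418)
handle ([0.4616, 0.0107], [0.073, 0.016], 89.3) 104
top -0.05 ([0.574, -0.0486], [0.098, 0.049], 0.4) top [ 0.57953549 -0.04660317  0.10208657]
top 0.074 ([0.5861, 0.0756], [0.099, 0.043], 0.6) top [0.58051024 0.07445527 0.10214188]
top 0.136 ([0.5731, 0.1359], [0.106, 0.048], -1.3) top [0.57869816 0.1355098  0.10257419]
blue (([0.5813, 0.014], [0.106, 0.05], 0.4), np.float64(0.0547), 450)
purple (([0.5787, -0.1113], [0.113, 0.049], 0.2), np.float64(0.0545), 545)
```

View pics/row.png

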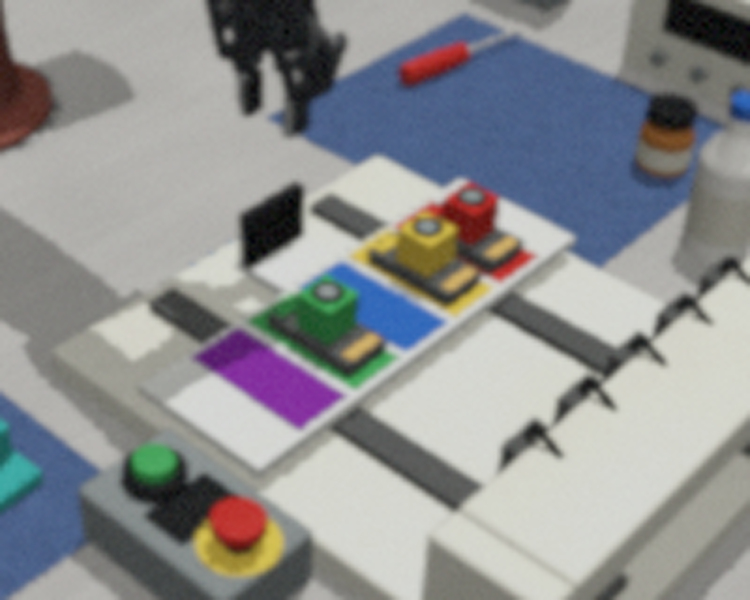

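Emit:
{"method": "jog_arm", "body": {
  "commands": [0,0,0.45,0,0,0,42,0,0,0.45,0,0,0,42,0,0,0.45,0,0,0,42,0,0,0.2,0,0,0,42,0,0,0.15,0,0,0,42,0,0,0,0,0,0,42,0,0,0,0,0,0,5,0,0,0,0,0,0,5,0,0,0,0,0,0,5,0,0,0,0,0,0,5],
  "newtons": 40
}}

```text
t: 40.8
tool_pos: [0.4624, 0.0112, 0.0524]
tool_rot: [2.22, 2.221, 0.002]
contact_force: [-1.1, -0.9, 6.3]
opening: 0.0131
grip_force: 41.7
```

Emit:
{"method": "jog_arm", "body": {
  "commands": [0,0.03,0,0,0,0,5,0,0.06,0,0,0,0,5,0,0.1,0,0,0,0,5,0,0.15,0,0,0,0,5,0,0.2,0,0,0,0,5,0,0.2,0,0,0,0,5,0,0.2,0,0,0,0,5,0,0.2,0,0,0,0,5,0,0.2,0,0,0,0,5,0,0.2,0,0,0,0,5,0,0.2,0,0,0,0,5,0,0.2,0,0,0,0,5,0,0.15,0,0,0,0,5,0,0.1,0,0,0,0,5,0,0.06,0,0,0,0,5,0,0.03,0,0,0,0,5,0,0,0,0,0,0,5]
}}

```text
t: 42.92
tool_pos: [0.5991, 0.0116, 0.0524]
tool_rot: [2.221, 2.221, 0.002]
contact_force: [-0.7, 1.7, 6.4]
opening: 0.0135
grip_force: 41.6
```

Emit:
{"method": "jog_arm", "body": {
  "commands": [0,0.03,0,0,0,0,5,0,0.04,0,0,0,0,5,0,0.04,0,0,0,0,5,0,0.04,0,0,0,0,5,0,0.03,0,0,0,0,5,0,0.02,0,0,0,0,5,0,0,0,0,0,0,5]
}}

```text
t: 43.8
tool_pos: [0.6109, 0.0117, 0.0524]
tool_rot: [2.221, 2.222, 0.002]
contact_force: [-2.1, 2.7, 6.0]
opening: 0.0134
grip_force: 41.7
```

Emit:
{"method": "jog_arm", "body": {
  "commands": [0,0.02,0,0,0,0,5,0,0.02,0,0,0,0,5,0,0.01,0,0,0,0,5,0,0,0,0,0,0,5]
}}

```text
t: 44.3
tool_pos: [0.612, 0.0117, 0.0524]
tool_rot: [-2.219, -2.22, 0.004]
contact_force: [-10.7, 1.1, 10.7]
opening: 0.013
grip_force: 42.4
```

Emit:
{"method": "jog_arm", "body": {
  "commands": [0,-0.025,0,0,0,0,5,0,0,0,0,0,0,38,0,0,0,0,0,0,38,0,0,0,0,0,0,38,0,0,-0.4,0,0,0,38,0,0,-0.8,0,0,0,38,0,0,-0.8,0,0,0,38,-0.867,-0.045,0,0,0,0,0,-0.867,-0.045,0,0,0,0,0,-0.867,-0.045,0,0,0,0,0,-0.867,-0.045,0,0,0,0,0,-0.867,-0.045,0,0,0,0,0,0,0,0,0,0,0,0,0,0,0,0,0,0,0]
}}

```text
t: 46.05
tool_pos: [0.5983, -0.2486, 0.1708]
tool_rot: [-2.221, -2.22, -0.0]
contact_force: [1.0, 0.3, -0.4]
opening: -0.0003
grip_force: 0.0
```

```bash
python3 - <<'E'
from h import *
o=ctrl.get_obs();p=o['tool_pos'];print(p,o['opening'])
for cam in('scene','top'):
    d=shot(cam);C=cloud(d)
    for y in(-.05,.074,.136):
        m=(abs(C[...,0]-.728)<.06)&(abs(C[...,1]-y)<.031)&(C[...,2]>.062)&(C[...,2]<.115)
        print(cam,y,rect(C[m]) if m.sum()>5 else m.sum())
    for k,v in lanes(d,(.66,.83)).items():
        if k in('blue','purple'): print(k,v)
    m=(C[...,2]>.09)&(C[...,2]<.107)&(C[...,0]>.55)&(C[...,0]<.65)&(abs(C[...,1])<.07)
    if m.sum()>5: print('handle',rect(C[m]),m.sum())
    m=(abs(C[...,0]-.6)<.03)&(abs(C[...,1]+.248)<.03)&(C[...,2]>.05)&(C[...,2]<.1)&colmask(d,'green')
    if m.sum()>5: print('start',rect(C[m]),np.percentile(C[m][:,2],[50,95]))
    m=(abs(C[...,0]-p[0])<.06)&(abs(C[...,1]-p[1])<.05)&(C[...,2]>.1)&(C[...,2]<.3)
    P=C[m]; print('tip z',np.sort(P[:,2])[[3,8,15]]); q=P[P[:,2]<np.sort(P[:,2])[3]+.02]; print(np.percentile(q,[5,95],axis=0).round(4).tolist())
    im=cv2.cvtColor(d['image'],cv2.COLOR_RGB2BGR)
    if cam=='scene': cv2.imwrite('pics/home.png',cv2.resize(im[130:300,230:450],(776,600),interpolation=cv2.INTER_CUBIC))
E
```

```text
[ 0.59826254 -0.24858418  0.1707963 ] -0.000251198150730693
scene -0.05 ([0.7247, -0.0499], [0.083, 0.048], 0.6)
scene 0.074 ([0.7273, 0.073], [0.086, 0.05], 0.8)
scene 0.136 ([0.7271, 0.1341], [0.087, 0.047], -0.7)
blue (([0.7176, 0.0109], [0.093, 0.05], 0.4), np.float64(0.0528), 230)
purple (([0.7195, -0.1122], [0.095, 0.047], 0.2), np.float64(0.0527), 441)
handle ([0.6111, 0.0086], [0.068, 0.016], 89.8) 116
start ([0.5988, -0.2509], [0.034, 0.027], 30.8) [0.07401126 0.07654229]
tip z [0.19613205 0.19916265 0.20269247]
[[0.5928, -0.2615, 0.1961], [0.6113, -0.2448, 0.2154]]
top -0.05 ([0.7349, -0.0466], [0.102, 0.046], -4.3)
top 0.074 ([0.7354, 0.0726], [0.101, 0.059], 0.6)
top 0.136 ([0.7292, 0.1359], [0.092, 0.049], 4.0)
blue (([0.728, 0.0135], [0.114, 0.053], 0.4), np.float64(0.0547), 554)
purple (([0.7286, -0.111], [0.114, 0.05], 0.2), np.float64(0.0545), 545)
handle ([0.6118, 0.0127], [0.067, 0.013], -89.5) 93
start ([0.598, -0.247], [0.031, 0.026], -34.9) [0.0769231  0.08214109]
tip z [0.25186807 0.25583898 0.26524012]
[[0.5516, -0.2435, 0.246], [0.576, -0.2361, 0.2691]]
```

View pics/home.png

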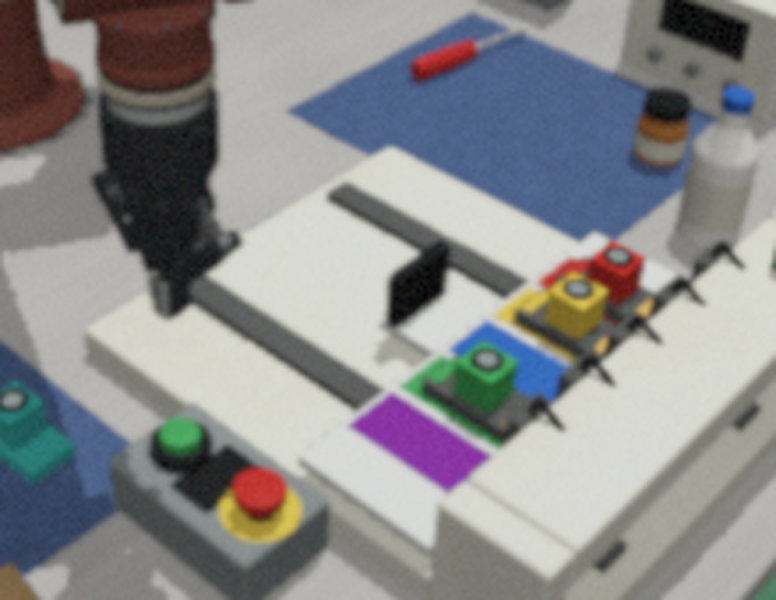

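Emit:
{"method": "jog_arm", "body": {
  "commands": [0,0,0.5,0,0,0,0,0,0,0.5,0,0,0,0,0,0,0.5,0,0,0,0,0,0,0.2,0,0,0,0,0,0,0.1,0,0,0,0,0,0,0,0,0,0,0]
}}

```text
t: 46.9
tool_pos: [0.599, -0.2487, 0.064]
tool_rot: [2.22, 2.221, 0.0]
contact_force: [0.0, -0.4, 0.7]
opening: -0.0
grip_force: 0.0
```

Emit:
{"method": "jog_arm", "body": {
  "commands": [0,0,0.04,0,0,0,0,0,0,0.04,0,0,0,0,0,0,0,0,0,0,0]
}}

```text
t: 47.28
tool_pos: [0.5984, -0.2489, 0.0585]
tool_rot: [2.221, 2.221, -0.0]
contact_force: [0.6, -0.3, -0.2]
opening: -0.0003
grip_force: 0.0
```

Emit:
{"method": "jog_arm", "body": {
  "commands": [0,0,0.04,0,0,0,0,0,0,0.04,0,0,0,0,0,0,0,0,0,0,0]
}}

```text
t: 47.65
tool_pos: [0.5983, -0.2488, 0.0534]
tool_rot: [-2.221, -2.221, 0.0]
contact_force: [0.5, 0.4, 0.1]
opening: -0.0002
grip_force: 0.0
```

Emit:
{"method": "jog_arm", "body": {
  "commands": [0,0,0.03,0,0,0,0,0,0,0.03,0,0,0,0,0,0,0,0,0,0,0]
}}

```text
t: 48.02
tool_pos: [0.5985, -0.2489, 0.0503]
tool_rot: [2.221, 2.221, 0.0]
contact_force: [-1.4, 0.6, 2.7]
opening: -0.0001
grip_force: 1.5
```

Spring contact has begun, at about 2.7 N. I press further in small steps.

Emit:
{"method": "jog_arm", "body": {
  "commands": [0,0,0.03,0,0,0,0,0,0,0.03,0,0,0,0,0,0,0,0,0,0,0]
}}

```text
t: 48.4
tool_pos: [0.5987, -0.2489, 0.0473]
tool_rot: [2.221, 2.221, -0.0]
contact_force: [-3.9, 1.3, 7.7]
opening: -0.0
grip_force: 3.4
```

Emit:
{"method": "jog_arm", "body": {
  "commands": [0,0,0.03,0,0,0,0,0,0,0.02,0,0,0,0,0,0,0,0,0,0,0]
}}

```text
t: 48.78
tool_pos: [0.5988, -0.249, 0.047]
tool_rot: [-2.221, -2.222, 0.001]
contact_force: [-9.3, 5.2, 18.2]
opening: 0.0
grip_force: 9.3
```

Bottomed out: the force rose to 18 N with no further travel, so the button is fully pressed. I lift away straight up and check.

Emit:
{"method": "jog_arm", "body": {
  "commands": [0,0,-0.3,0,0,0,0,0,0,-0.8,0,0,0,0,0,0,-0.9,0,0,0,0,-0.3,-0.9,-0.3,0,0,0,0,0,-0.9,0,0,0,0,0,0,0,0,0,0,0,0]
}}

```text
t: 49.52
tool_pos: [0.4872, -0.2663, 0.18]
tool_rot: [-2.222, -2.217, 0.001]
contact_force: [-0.5, -1.0, -0.0]
opening: 0.0001
grip_force: 0.0
```

```bash
python3 - <<'E'
from h import *
d=shot('top');C=cloud(d)
for y in(-.05,.074,.136):
    m=(abs(C[...,0]-.728)<.05)&(abs(C[...,1]-y)<.031)&(C[...,2]>.095)&(C[...,2]<.108)
    print(y,C[m].mean(0).round(4))
print(lanes(d,(.66,.83)).get('blue'))
m=(abs(C[...,0]-.6)<.03)&(abs(C[...,1]+.248)<.03)&(C[...,2]>.05)&(C[...,2]<.1)&colmask(d,'green')
print('start',np.percentile(C[m][:,2],[50,95]))
im=cv2.cvtColor(d['image'],cv2.COLOR_RGB2BGR)
cv2.imwrite('pics/end.png',cv2.resize(im[80:300,130:500],(800,476),interpolation=cv2.INTER_CUBIC))
E
```

```text
-0.05 [ 0.7295 -0.046   0.1023]
0.074 [0.7301 0.0758 0.1021]
0.136 [0.7291 0.1366 0.1009]
(([0.728, 0.0135], [0.114, 0.053], 0.4), np.float64(0.0548), 558)
start [0.07593351 0.08109236]
```

View pics/end.png

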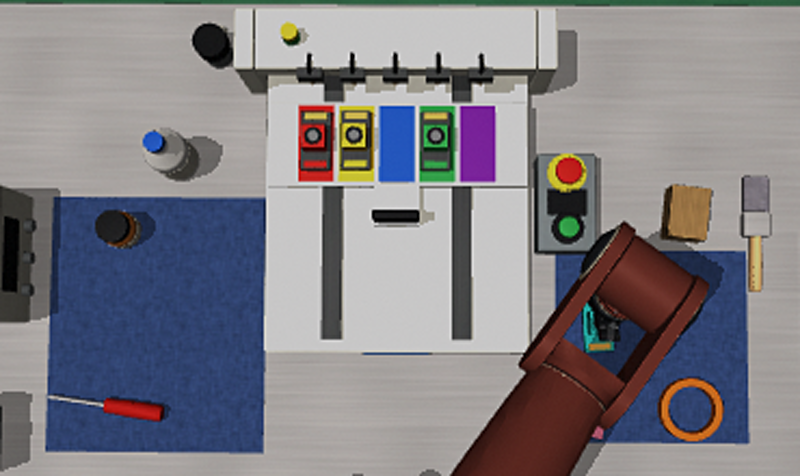

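The picture shows red (315,140), yellow (355,140) and green (436,140) centred in their lanes. The drawer is home, the button is up, and the arm is clear of everything.

```bash
python3 -c "
from station import job
print(job.finish_job())"
```

```text
the job is handed in; nothing more can be done
None
```

The drawer was drawn out and pushed home with the red, yellow and green modules in their lanes (no blue or purple module was on the table), then start was pressed and the job handed in; the hand-in returned no verdict.

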